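# Hang a cast bracket on the cure tree

## Robot

A 6-joint arm with a two-finger parallel gripper is mounted at the origin on the work surface. World frame = base frame: x ahead of the robot, y to its left, z up, the work surface at z = 0. Lengths are in m, angles in rad, forces in N, time in s.
With the tool pointing down it reaches from about 0.375 to 0.975 m from the base axis. Payload 3.8 kg.
Tool frame: the origin (TCP) lies midway between the tips of the shut fingers; the grasp point (between the pads) lies 19 mm behind it; x points along the fingers, y is the direction in which the jaws open and shut, and the axes are right-handed (so a half turn about x gives the same grasp; the last joint's range is limited). The gripper opens to 88 mm and grips with 3 to 60 N. Pads are 18 mm wide; open, the fingers measure 123 mm over their backs; the gripper's body (75 mm by 187 mm) begins 45 mm behind the grasp point.
Start: joints at [-1.208, 0.264, 1.604, -0, 1.274, -0.037], TCP at [0.263, -0.622, 0.239] pointing down, gripper open.
Joint ranges: [-2.63, 2.63], [-0.94, 2.18], [0.31, 2.57], [-1.31, 4.45], [0, 2.66], [-2.55, 2.55]. Speed limits (rad/s): [2.57, 2.57, 3.14, 3.14, 3.14, 3.14].

## Interface

Orientations are given as a rotation vector (axis times angle).
In Python, from cell import manip, inverse_kinematics, cams, order gives the robot as it stands. Calls block until the motion is done:
- manip.move_pose(position, orientation): joint-space move of the TCP to a pose.
- manip.move_linear(position, rate=0.15, rot=None): straight line of the TCP; rot=None keeps the orientation; rate is the mean speed in m/s.
- manip.set_joints(angles): joint-space move.
- manip.set_gripper(opening, force=None): finger opening in m; force is the grip in N (None keeps the last); returns when the fingers have stopped.
- manip.dwell(seconds).
- inverse_kinematics(position, orientation): joint angles nearest the present ones, or None.
- manip.state(): the state.
- cams.capture(name): name is "scene" or "top"; returns a dict with "image" (400x640x3 uint8, blue, green, red), "z_map" (400x640 float32, m along the optical axis (not along the pixel's ray), 0 where there is no reading), "intrinsics" (3x3 intrinsics, pixels), "k1" (the pictures are not rectified: a ray, as slopes to the right and down, at radius r is drawn at 1 + k1 r^2 times it, then the intrinsics apply), "position" and "orientation" of the camera in the world. Camera axes: x right, y down, z forward; pixel columns grow to the right and rows downward; lengths in m; the calibration is good to about 2 mm. A picture is of the moment at which its call begins.
A pose or a line that the arm cannot do raises manip.IKError and nothing moves.
- order.close_job(): hands the job in, once; it reports no verdict.
The state is a dict: "clock": time; "joint_pos": joint angles; "joint_velocities": joint speeds; "tau": joint torques, N m; "tool_pos": TCP position; "tcp_rot": TCP orientation; "contact_force": force on the tool from outside, world axes, zero at the start; "moment": the same for the moment, N m; "gripper_width": finger opening in m.
Only numpy, scipy, OpenCV 4.12 (cv2) and the standard library are available. Lean on these libraries where they do the work, as an engineer would, in place of code of your own. Each camera call takes 0.05 s, during which the arm holds its last target.

## Task

Turn the cure tree until its one empty branch stands over the green mark on its foot. Then take the orange bracket from the blue pad and hang it on that branch, the branch passing through the bracket's window, and let go so that it hangs upright with the branch still over the mark. Do not shift or knock over the white cup or the steel pot standing nearby.

Things in the scene. Friction and masses are not known exactly. Their poses are not given: they have to be found in the camera images.
- tree_foot: Fixed foot of the cure tree: dark disc 150 mm across, 14 mm thick, flat on the table; origin under its centre, on the tree's vertical turning axis. Its -x axis points along the bright green mark, a bar 26 mm wide and 14 mm high that sticks out from the disc's rim to 125 mm from the axis.
- tree: Turning head; origin on the vertical turning axis at branch centre-line height, 170 mm above the table. +x runs along the EMPTY branch. Four branches at 90 degrees; the other three carry fixed brackets like the loose one, 62 mm out, reaching 44 mm above and below the branch. Turns without a stop over half a turn either way; 1.7 N sideways at 70 mm turns it; stays where left.
- branch_tip (a point): Centre of the upturned end of the empty branch: 100 mm from the turning axis, 12 mm above the centre line of the branch, a 10 mm thick steel bar, level to 85 mm out, then rising; the tip's top is 17 mm above the centre line. The post in the middle is 28 mm thick, its black cap (38 mm) ends 10 mm above the centre line.
- bracket_mid (a point): Centre of the loose orange bracket, half-way up its 88 mm; it stands on the blue pad (150 x 150 x 8 mm), about 0.12 kg. z up, x through its window, y across; same after half a turn. Foot 36 (x) x 56 (y) x 8 mm; frame 10 mm thick, its window 36 mm wide, from 36 mm below to 5 mm above here, upper corners bevelled. When hung, this centre lies on the branch's centre line.
- bracket_tab (a point): Centre of the grip tab on top of the loose bracket, axes as bracket_mid: 14 (x) x 26 (y) x 27 mm tall, 30.5 mm above bracket_mid. Just below the tab is a cross beam 56 mm wide (y), 10 mm thick, 12 mm tall, the window's top.
- cup: Bystander: white mixing cup, 60 mm across, 55 mm tall, standing loose; origin under its centre.
- pot_small: Bystander: open steel pot, 84 mm across, 90 mm tall, standing loose; origin under its centre.

How it is judged:
By the outcome, as a careful person would: the job done as asked, in the order asked, and still so for the second after the job is handed in, with the robot touching nothing.
It also fails if it takes over 72 s, if anything falls off the work surface, if the arm or the gripper's body presses on something with over 40 N, if the wrist force passes 120 N, or if a joint passes its speed limit or range.

## Working session

There is one attempt and no reset: what is moved stays moved. The work goes in short steps, each a Python script; the robot and the scene stay as the last script left them, time stands still between calls to the robot, and variables do not carry over. Pictures are saved under pics/ and viewed, and the job is handed in when it is done.

```bash
mkdir -p pics; ls
cat > h.py <<'E'
import numpy as np, cv2
from cell import manip, inverse_kinematics, cams, order
from scipy.spatial.transform import Rotation as R
def cap(n,f=None):
    c=cams.capture(n)
    if f: cv2.imwrite('pics/'+f,c['image'])
    return c
def Rc(c):
    o=np.array(c['orientation'],float)
    return R.from_rotvec(o).as_matrix() if o.size==3 else o
def cloud(c):
    K=np.array(c['intrinsics']);k=c['k1'];h,w=c['z_map'].shape
    u,v=np.meshgrid(np.arange(w),np.arange(h))
    p=np.stack([u,v],-1).reshape(-1,1,2).astype(np.float64)
    q=cv2.undistortPointsIter(p,K,np.array([k,0,0,0.]),None,None,(3,50,1e-9)).reshape(h,w,2)
    z=c['z_map'].astype(float)
    P=np.stack([q[...,0]*z,q[...,1]*z,z],-1)
    W=P@Rc(c).T+np.array(c['position']); W[z==0]=np.nan
    return W
def proj(c,X):
    X=np.atleast_2d(X);p=(X-np.array(c['position']))@Rc(c)
    return cv2.projectPoints(p,np.zeros(3),np.zeros(3),np.array(c['intrinsics']),np.array([c['k1'],0,0,0.]))[0].reshape(-1,2)
E
python3 - <<'E'
from h import *
for n in('scene','top'):
    c=cap(n,n+'0.png'); print(n,c['position'],c['orientation'],c['k1'],c['intrinsics'])
    np.savez(n+'0.npz',W=cloud(c),im=c['image'])
print(manip.state())
E
```

```text
pics
scene [1.1190315  0.9610052  1.02492615] [-0.8275362  -2.53546279  1.15814194] 0.047009022106834324 [[516.36758697   0.         325.82299261]
 [  0.         516.36758697 197.05100327]
 [  0.           0.           1.        ]]
top [0.38633011 0.11539218 1.02928696] [-2.1119094   2.1128215  -0.16189944] -0.07064566534423683 [[384.90664268   0.         322.53117335]
 [  0.         384.90664268 202.41020127]
 [  0.           0.           1.        ]]
{'clock': 0.1, 'joint_pos': array([-1.20790496e+00,  2.64687568e-01,  1.60520239e+00, -1.64044494e-05,
        1.27368536e+00, -3.69180201e-02]), 'joint_velocities': array([ 0.00085083, -0.00077701, -0.00384315,  0.00111791, -0.00110148,
        0.00086077]), 'tau': array([ 3.63484723e-04, -5.03616178e+01, -3.58071291e+01,  7.30808498e-02,
        2.33313523e-02, -6.00918679e-05]), 'tool_pos': array([ 0.26250031, -0.62119247,  0.23752485]), 'tcp_rot': array([ 2.00219857,  0.40773798, -2.00288753]), 'contact_force': array([ 0.16102932, -0.64969381,  0.01491316]), 'moment': array([ 0.03131754, -0.00736775,  0.01584104]), 'gripper_width': 0.08840251213057551}
```

View pics/scene0.png

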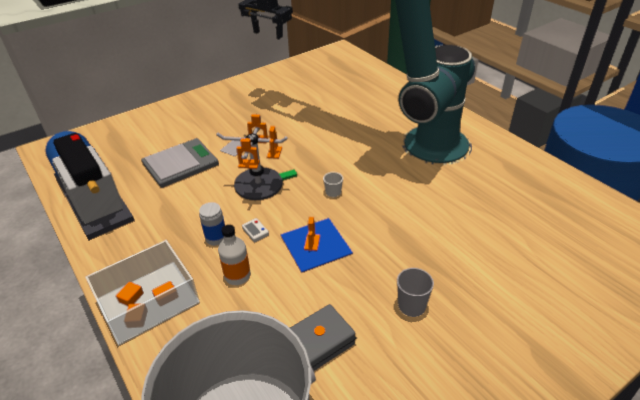

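View pics/top0.png

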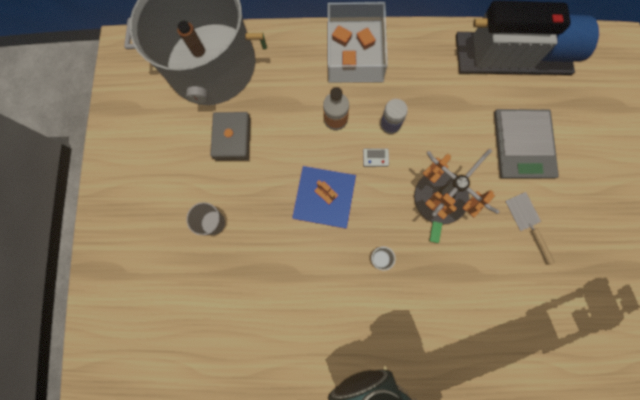

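The top view shows the foot at (440,195), post cap (462,183), the empty branch pointing to (490,152), the green mark at (436,232), the bracket at (327,192) on its pad, the cup at (382,258) and the pot at (205,219). Next I measure these.

```bash
python3 - <<'E'
from h import *
for n in('top','scene'):
    d=np.load(n+'0.npz');W=d['W'];im=d['im'];hsv=cv2.cvtColor(im,cv2.COLOR_BGR2HSV);H,S,V=[hsv[...,i].astype(int) for i in range(3)]
    Z=W[...,2]
    def rep(name,m):
        P=W[m&np.isfinite(Z)]
        if len(P)==0: print(n,name,'none');return P
        print(n,name,len(P),'med',np.median(P,0).round(4),'min',np.percentile(P,2,0).round(4),'max',np.percentile(P,98,0).round(4));return P
    near=(W[...,0]>.3)&(W[...,0]<.8)
    g=(H>45)&(H<75)&(S>150)&(V>80)&(Z<.03)
    rep('green',g&(W[...,0]<.5))
    b=(H>100)&(H<125)&(S>150)&(W[...,0]<.65)&(Z<.02)&near
    P=rep('pad',b); print(cv2.minAreaRect((P[:,:2]).astype(np.float32)))
    table=(S>50)&(Z<.005)&near&(H>8)&(H<28); rep('table',table)
    o=(H<18)&(S>190)&(V>100)&(Z>.02)&near
    rep('orange',o)
    if n=='top': boxes={'foot':(410,165,475,225),'cup':(365,243,400,275),'pot':(185,200,228,240),'br':(310,175,345,208),'tree':(420,140,505,225)}
    else: boxes={'foot':(230,165,290,200),'cup':(320,170,348,198),'pot':(392,265,436,318),'br':(300,212,325,255),'tree':(215,110,290,165)}
    for k,(a,b_,c,e) in boxes.items():
        m=np.zeros(Z.shape,bool);m[b_:e,a:c]=1
        if k=='foot': m&=(Z>.008)&(Z<.018)&(S<120)&(V<110)
        elif k=='br': m&=(Z>.02)
        elif k=='tree': m&=Z>.1
        else: m&=Z>.02
        P=rep(k,m)
        if len(P): 
            ce,r=cv2.minEnclosingCircle(P[:,:2].astype(np.float32));print('  circ',ce,r)
E
python3 - <<'E'
import cv2
a=cv2.imread('pics/top0.png')[130:280,290:520];cv2.imwrite('pics/topz.png',cv2.resize(a,None,fx=3.4,fy=3.4,interpolation=3))
a=cv2.imread('pics/scene0.png')[100:260,200:360];cv2.imwrite('pics/scenez.png',cv2.resize(a,None,fx=3.7,fy=3.7,interpolation=3))
E
```

```text
top green none
top pad none
((0.0, 0.0), (0.0, 0.0), 0.0)
top table 86339 med [0.5084 0.0868 0.0008] min [ 0.3079 -0.7075 -0.0037] max [0.7873 0.8367 0.0043]
top orange none
top foot 1133 med [ 0.5845 -0.154   0.0147] min [ 0.5221 -0.2398  0.0104] max [ 0.6452 -0.1048  0.0178]
  circ (0.5869086980819702, -0.17423132061958313) 0.07572293281555176
top cup 201 med [ 0.4272 -0.0192  0.052 ] min [ 0.3944 -0.035   0.0211] max [0.4516 0.0203 0.0586]
  circ (0.423549622297287, -0.007838120684027672) 0.02990075759589672
top pot 701 med [0.5237 0.4634 0.0658] min [0.4808 0.404  0.0217] max [0.5586 0.4841 0.0923]
  circ (0.5199099779129028, 0.44455960392951965) 0.04305480793118477
top br 156 med [0.5962 0.1348 0.0729] min [0.5784 0.115  0.0205] max [0.6183 0.1588 0.0991]
  circ (0.6003377437591553, 0.1364372819662094) 0.028042271733283997
top tree 2089 med [ 0.5659 -0.1545  0.1758] min [ 0.5184 -0.2398  0.1299] max [ 0.6555 -0.1036  0.2158]
  circ (0.5888218879699707, -0.1733945608139038) 0.10472962260246277
scene green 40 med [ 0.4862 -0.1485  0.0123] min [ 0.4749 -0.1625  0.0088] max [ 0.4986
[... 589 characters left out ...]
655) 0.07713080942630768
scene cup 324 med [ 0.4274 -0.0082  0.04  ] min [ 0.3993 -0.0354  0.0206] max [0.4559 0.0219 0.0561]
  circ (0.42809975147247314, -0.0057027884759008884) 0.03231802582740784
scene pot 1276 med [0.5192 0.4428 0.0618] min [0.4839 0.4062 0.0221] max [0.5626 0.4848 0.0914]
  circ (0.5235718488693237, 0.4456148147583008) 0.043538931757211685
scene br 181 med [0.613  0.1469 0.0685] min [0.5841 0.1226 0.021 ] max [0.626  0.1619 0.0973]
  circ (0.6036553978919983, 0.1420256346464157) 0.02979162521660328
scene tree 1387 med [ 0.5723 -0.1424  0.1747] min [ 0.5237 -0.2366  0.1253] max [ 0.6588 -0.1046  0.2158]
  circ (0.5925238132476807, -0.1724654585123062) 0.10396011173725128
```

View pics/topz.png

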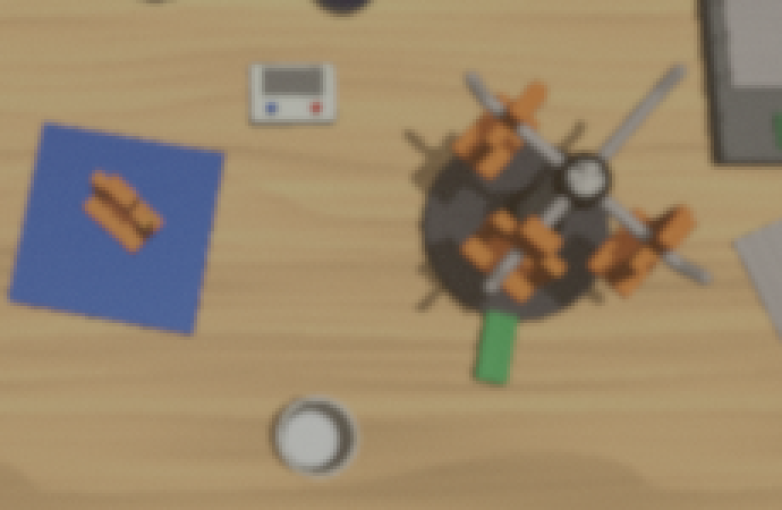

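View pics/scenez.png

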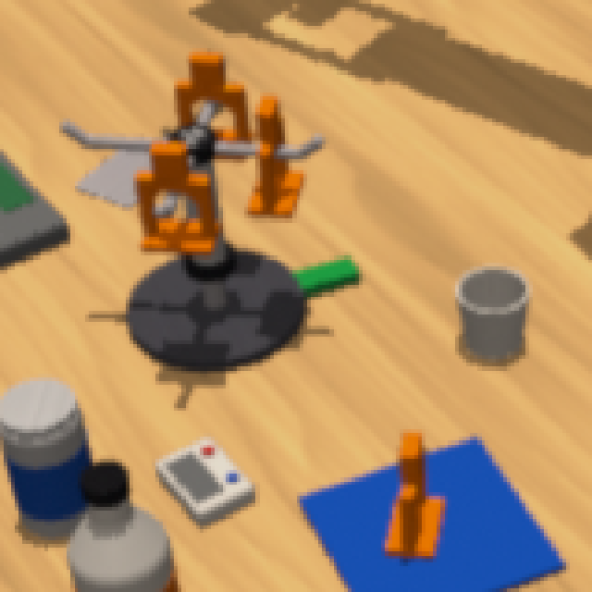

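```bash
cat > meas.py <<'E'
from h import *
from scipy.optimize import least_squares
def tree(W,im,verbose=True,ax0=(0.589,-0.173)):
    hsv=cv2.cvtColor(im,cv2.COLOR_BGR2HSV).astype(int);H,S,V=hsv[...,0],hsv[...,1],hsv[...,2];Z=W[...,2]
    r=np.hypot(W[...,0]-ax0[0],W[...,1]-ax0[1])
    m=(abs(Z-.172)<.009)&(r<.1)&(r>.022)&~((H<20)&(S>130))
    P=W[m]
    def res(p):
        d=P[:,:2]-p[:2];a=p[2]
        u=d@[np.cos(a),np.sin(a)];v=d@[-np.sin(a),np.cos(a)]
        return np.minimum(abs(u),abs(v))
    best=min((least_squares(res,[*ax0,a],loss='soft_l1',f_scale=.003) for a in np.radians([0,20,40,60,80])),key=lambda s:s.cost)
    a=best.x[2]
    # foot circle
    m=(Z>.009)&(Z<.019)&(r<.09)&(S<140)&(V<120)&(H<200); F=W[m][:,:2].astype(np.float32)
    hull=cv2.convexHull(F)[:,0]
    f=least_squares(lambda p:np.hypot(*(hull-p).T)-.075,ax0,loss='soft_l1',f_scale=.003).x
    # cap: near post, z ~.18
    m=(abs(Z-.180)<.006)&(r<.03); C=W[m]
    # mark
    m=(H>40)&(H<85)&(S>90)&(Z<.03)&(r>.07)&(r<.14);G=W[m]
    # empty branch tip : z>.177 & r .085-.11
    T=W[(Z>.174)&(Z<.192)&(r>.09)&(r<.112)&~((H<20)&(S>130))]
    # which branch is empty: orange at r .05-.075
    O=W[(H<20)&(S>130)&(Z>.13)&(r<.1)]
    oa=np.degrees(np.arctan2(O[:,1]-best.x[1],O[:,0]-best.x[0]))
    cnt=[]
    for k in range(4):
        d=(oa-np.degrees(a)-90*k+180)%360-180;cnt.append((abs(d)<30).sum())
    e=(np.degrees(a)+90*int(np.argmin(cnt))+180)%360-180
    gl=G[:,:2]
    print('axis branches',best.x[:2].round(4),'foot',f.round(4),'cap',np.median(C,0).round(4) if len(C) else None)
    print('empty yaw',round(e,2),cnt,'n',len(P),'mark n',len(G))
    if len(G):
        rc=cv2.minAreaRect(gl.astype(np.float32));mc=rc[0]
        print(' mark rect',rc,'yaw foot->mark',np.degrees(np.arctan2(mc[1]-f[1],mc[0]-f[0])).round(2))
    return best.x[:2],f,e
def bracket(W,im):
    hsv=cv2.cvtColor(im,cv2.COLOR_BGR2HSV).astype(int);H,S,V=hsv[...,0],hsv[...,1],hsv[...,2];Z=W[...,2]
    m=(H<20)&(S>130)&(abs(W[...,0]-.6)<.06)&(abs(W[...,1]-.138)<.06)
    for lo,hi in((.088,.105),(.062,.076),(.012,.022)):
        P=W[m&(Z>lo)&(Z<hi)]
        if len(P)>4: print('br',lo,len(P),P.mean(0).round(4),cv2.minAreaRect(P[:,:2].astype(np.float32)))
    P=W[m&(Z>.02)][:,:2];u,s,v=np.linalg.svd(P-P.mean(0));print(' pca yaw',np.degrees(np.arctan2(v[0,1],v[0,0])))
E
python3 - <<'E'
from meas import *
for n in('top','scene'):
    d=np.load(n+'0.npz');print(n);tree(d['W'],d['im']);bracket(d['W'],d['im'])
E
```

```text
top
axis branches [ 0.5886 -0.1728] foot [ 0.5889 -0.1736] cap [ 0.5884 -0.1728  0.1802]
empty yaw -42.86 [np.int64(320), np.int64(414), np.int64(353), np.int64(0)] n 435 mark n 178
 mark rect ((0.49282336235046387, -0.15207746624946594), (0.024155505001544952, 0.05144860967993736), 77.79181671142578) yaw foot->mark 167.39
br 0.088 49 [0.5981 0.1379 0.0957] ((0.5988732576370239, 0.13816863298416138), (0.025777816772460938, 0.010493360459804535), 44.840843200683594)
br 0.062 39 [0.5921 0.1293 0.0694] ((0.5977020263671875, 0.13743503391742706), (0.052259620279073715, 0.010410221293568611), 52.10804748535156)
br 0.012 103 [0.595  0.1409 0.0171] ((0.599695086479187, 0.13712066411972046), (0.04887428507208824, 0.029371315613389015), 47.1935920715332)
 pca yaw -129.37770634668567
scene
axis branches [ 0.5917 -0.1723] foot [ 0.5928 -0.1713] cap [ 0.5885 -0.17    0.18  ]
empty yaw -43.04 [np.int64(423), np.int64(283), np.int64(283), np.int64(1)] n 209 mark n 114
 mark rect ((0.49202781915664673, -0.15544384717941284), (0.046880461275577545, 0.0557788610458374), 74.30156707763672) yaw foot->mark 171.08
br 0.088 50 [0.6054 0.1394 0.0939] ((0.6047037839889526, 0.13848622143268585), (0.028171733021736145, 0.014429754577577114), 47.58772659301758)
br 0.062 32 [0.6153 0.1517 0.0682] ((0.6119792461395264, 0.14809608459472656), (0.03593175485730171, 0.008917645551264286), 42.1840934753418)
br 0.012 127 [0.6052 0.1433 0.016 ] ((0.6043123006820679, 0.13924238085746765), (0.057260911911726, 0.034123919904232025), 46.652626037597656)
 pca yaw 45.028606183577836
```

```bash
cat >> h.py <<'E'
def rot(th):  # jaw yaw deg
    c,s=np.cos(np.radians(th)),np.sin(np.radians(th))
    return R.from_matrix(np.array([[0,c,s],[0,s,-c],[-1,0,0]])).as_rotvec()
AX=np.array([.590,-.1725])
def ptr(r,yaw,z,ax=AX): return np.array([ax[0]+r*np.cos(np.radians(yaw)),ax[1]+r*np.sin(np.radians(yaw)),z])
E
python3 - <<'E'
from h import *
print(R.from_rotvec(manip.state()['tcp_rot']).as_matrix().round(3))
for off in(90,-90):
    for y in np.linspace(-43,-192.5,8):
        q=inverse_kinematics(ptr(.07,y,.161),rot(y+off)); print(off,round(y),None if q is None else np.round(q,2))
for y in (47,227): print('grasp across x',y,[np.round(inverse_kinematics([.6015,.1385,.065],rot(y+90)),2)])
for y in (167.5,-12.5): print('place',np.round(inverse_kinematics(ptr(.14,167.5,.2),rot(y)),2))
E
```

```text
[[-0.001  0.389 -0.921]
 [ 0.002 -0.921 -0.389]
 [-1.    -0.002 -0.   ]]
90 -43 [-0.37  0.32  1.67 -0.    1.14 -1.19]
90 -64 [-0.4   0.3   1.71 -0.    1.14 -0.85]
90 -86 [-0.43  0.26  1.76 -0.    1.13 -0.5 ]
90 -107 [-0.44  0.22  1.81  0.    1.11 -0.14]
90 -128 [-0.44  0.17  1.87  0.    1.11  0.23]
90 -150 [-0.42  0.13  1.92 -0.    1.1   0.63]
90 -171 [-0.38  0.1   1.95  0.    1.1   1.03]
90 -192 [-0.34  0.08  1.97  0.    1.09  1.45]
-90 -43 [-0.37  0.32  1.67 -0.    1.14  1.95]
-90 -64 [-0.4   0.3   1.71 -0.    1.14  2.29]
-90 -86 None
-90 -107 None
-90 -128 None
-90 -150 [-0.42  0.13  1.92 -0.    1.1  -2.52]
-90 -171 [-0.38  0.1   1.95 -0.    1.1  -2.11]
-90 -192 [-0.34  0.08  1.97 -0.    1.09 -1.69]
grasp across x 47 [array([ 0.19,  0.32,  1.88,  0.  ,  0.94, -2.21])]
grasp across x 227 [array([ 0.19,  0.32,  1.88, -0.  ,  0.94,  0.94])]Traceback (most recent call last):
  File "<stdin>", line 7, in <module>
    return _wrapfunc(a, 'round', decimals=decimals, out=out)
    return _wrapit(obj, method, *args, **kwds)
    result = getattr(arr, method)(*args, **kwds)
TypeError: unsupported operand type(s) for *: 'NoneType' and 'float'
```

```bash
python3 - <<'E'
from h import *
y0=-43.
manip.move_pose(ptr(.07,y0,.29),rot(y0+90)); manip.set_gripper(.036,10)
manip.move_linear(ptr(.07,y0,.161),rate=.1)
s=manip.state();print(s['clock'],s['tool_pos'],s['contact_force'],s['gripper_width'])
manip.set_gripper(.018)
s=manip.state();print(s['clock'],s['contact_force'],s['gripper_width'])
cap('top','top1.png');cap('scene','scene1.png')
E
python3 -c "
import cv2
a=cv2.imread('pics/top1.png')[130:280,340:570];b=cv2.imread('pics/scene1.png')[80:230,180:330]
cv2.imwrite('pics/z1.png',cv2.hconcat([cv2.resize(a,(460,300),interpolation=3),cv2.resize(b,(300,300),interpolation=3)]))"
```

```text
4.425 [ 0.64187161 -0.220528    0.16211723] [ 0.86562967 -0.15679283 -0.13139842] 0.035914797276676326
4.8833 [ 0.40217619  0.88381883 -0.19087876] 0.01809155669356141
```

View pics/z1.png

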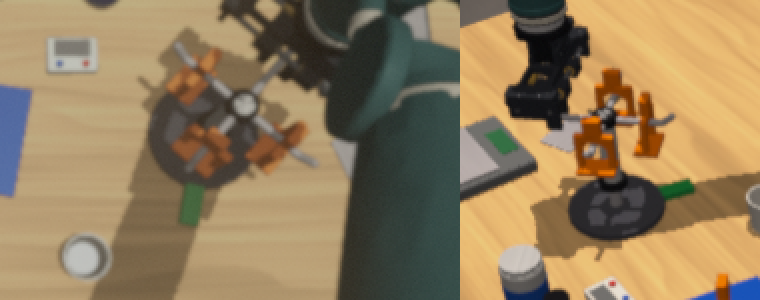

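The fingers straddle the empty branch and there are no contact forces. I'll sweep it round now.

Run:
```python
from h import *
for y in np.linspace(-43,-192.5,8)[1:]:
    manip.move_linear(ptr(.07,y,.161),rate=.06,rot=rot(y+90))
    s=manip.state();print(round(y),s['clock'],s['contact_force'].round(1))
manip.set_gripper(.0,8);s=manip.state();print(s['gripper_width'],s['contact_force'].round(1),s['clock'])
manip.set_gripper(.03)
y=-192.5
manip.move_linear(ptr(.07,y,.27),rate=.15)
print(manip.state()['clock'])
```

```text
-64 5.5667 [ 0.5  0.3 -0.9]
-86 6.15 [ 1.2 -0.6 -0.2]
-107 6.7333 [0.4 0.5 0.7]
-128 7.3167 [-0.5 -0.4 -0.6]
-150 7.9 [ 0.  -0.8  0.5]
-171 8.4833 [-0.3  0.1 -0. ]
-192 9.0667 [-0.3  0.3 -0. ]
0.009471350937017788 [-0.7 -2.1 -0.1] 9.35
10.7083
```

Run:
```python
from meas import *
manip.move_pose([.6015,.1385,.22],rot(-43)); 
print(manip.state()['clock'])
for n in('top','scene'):
    c=cap(n,n+'2.png');np.savez(n+'2.npz',W=cloud(c),im=c['image']);print(n);tree(cloud(c),c['image'],ax0=AX)
print(manip.state()['clock'])
a=cv2.imread('pics/top2.png')[130:280,290:520];b=cv2.imread('pics/scene2.png')[100:250,200:350]
cv2.imwrite('pics/z2.png',cv2.hconcat([cv2.resize(a,(460,300),interpolation=3),cv2.resize(b,(300,300),interpolation=3)]))
```

```text
11.8917
top
axis branches [ 0.5884 -0.1733] foot [ 0.5886 -0.1728] cap [ 0.5888 -0.1728  0.1803]
empty yaw 165.7 [np.int64(387), np.int64(335), np.int64(0), np.int64(396)] n 433 mark n 164
 mark rect ((0.492800772190094, -0.1514817774295807), (0.02246389351785183, 0.05068081244826317), 78.75949096679688) yaw foot->mark 167.45
scene
axis branches [ 0.5935 -0.1734] foot [ 0.5932 -0.1703] cap [ 0.5949 -0.1765  0.1796]
empty yaw 165.66 [np.int64(374), np.int64(2), np.int64(265), np.int64(255)] n 205 mark n 102
 mark rect ((0.49804842472076416, -0.1583549827337265), (0.042670007795095444, 0.05046573281288147), 86.1097183227539) yaw foot->mark 172.85
11.9917
```

View pics/z2.png

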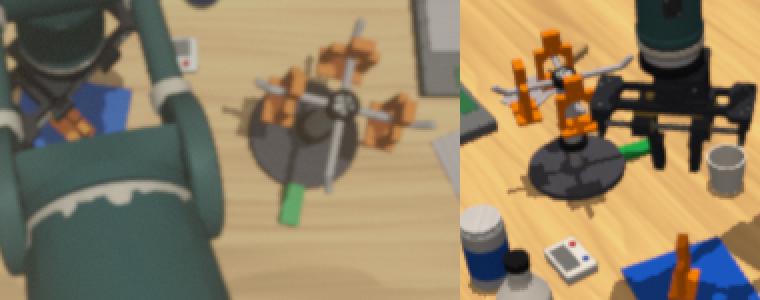

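Run:
```python
from h import *
from scipy.optimize import least_squares
def ray(c,px,z):
    q=cv2.undistortPoints(np.array(px,float).reshape(-1,1,2),np.array(c['intrinsics']),np.array([c['k1'],0,0,0.])).reshape(-1,2)
    d=np.c_[q,np.ones(len(q))]@Rc(c).T;p=np.array(c['position']);return p+d*((z-p[2])/d[:,2])[:,None]
for n,box in(('top',(415,210,455,250)),('scene',(272,165,302,185))):
    c=cap(n)
    for f in('0','2'):
        im=cv2.imread(f'pics/{n}{f}.png');sub=im[box[1]:box[3],box[0]:box[2]].astype(float)
        g=sub[...,1]-np.maximum(sub[...,0],sub[...,2])
        m=(g>25).astype(np.uint8)
        nn,l,st,_=cv2.connectedComponentsWithStats(m);k=1+np.argmax(st[1:,4]);v,u=np.where(l==k)
        px=np.c_[u+box[0],v+box[1]]
        X=ray(c,px,.014)[:,:2];r=cv2.minAreaRect(X.astype(np.float32))
        w=X.mean(0);uu,s,vv=np.linalg.svd(X-w)
        print(n,f,len(px),'cent',w.round(4),'pca',np.degrees(np.arctan2(vv[0,1],vv[0,0])).round(1)%180,r)
        for ax in((.5885,-.173),(.593,-.1715)):print('  yaw',ax,np.degrees(np.arctan2(w[1]-ax[1],w[0]-ax[0])).round(2))
```

```text
top 0 178 cent [ 0.4946 -0.1529] pca 166.1 ((0.494495689868927, -0.152846097946167), (0.023780543357133865, 0.05302947387099266), 77.7529067993164)
  yaw (0.5885, -0.173) 167.92
  yaw (0.593, -0.1715) 169.3
top 2 181 cent [ 0.4939 -0.153 ] pca 165.3 ((0.4944985508918762, -0.1528497040271759), (0.023787088692188263, 0.05412892997264862), 77.77301788330078)
  yaw (0.5885, -0.173) 168.07
  yaw (0.593, -0.1715) 169.43
scene 0 110 cent [ 0.4985 -0.1483] pca 167.9 ((0.4976186156272888, -0.14807134866714478), (0.03338059410452843, 0.05251727253198624), 78.0010986328125)
  yaw (0.5885, -0.173) 164.68
  yaw (0.593, -0.1715) 166.23
scene 2 104 cent [ 0.5    -0.1491] pca 176.1 ((0.49864548444747925, -0.1480519324541092), (0.03412559628486633, 0.05049796402454376), 78.35035705566406)
  yaw (0.5885, -0.173) 164.87
  yaw (0.593, -0.1715) 166.44
```

Run:
```python
from meas import *
y=169.4
manip.move_pose(ptr(.07,y,.27),rot(y-90+0 if False else y+90-360)); manip.set_gripper(.036,8)
manip.move_linear(ptr(.07,y,.161),rate=.15)
manip.set_gripper(0,8);s=manip.state();print(s['gripper_width'],s['contact_force'].round(1),s['tool_pos'],s['clock'])
manip.set_gripper(.036); manip.move_linear(ptr(.07,y,.27),rate=.2)
manip.move_pose([.6015,.1385,.22],rot(-43)); 
for n in('top','scene'):
    c=cap(n,n+'3.png');print(n);tree(cloud(c),c['image'],ax0=AX)
print(manip.state()['clock'])
```

```text
0.009327177245839424 [-0.4  0.1  4.9] [ 0.52163193 -0.15969528  0.16176975] 14.9667
top
axis branches [ 0.5884 -0.1732] foot [ 0.5888 -0.1732] cap [ 0.589  -0.1729  0.1804]
empty yaw 167.13 [np.int64(385), np.int64(341), np.int64(0), np.int64(393)] n 439 mark n 163
 mark rect ((0.4931805431842804, -0.15160290896892548), (0.02272847667336464, 0.04992826655507088), 75.18455505371094) yaw foot->mark 167.26
scene
axis branches [ 0.5933 -0.1735] foot [ 0.5937 -0.1721] cap [ 0.5942 -0.1752  0.1801]
empty yaw 166.93 [np.int64(370), np.int64(2), np.int64(271), np.int64(264)] n 194 mark n 92
 mark rect ((0.496977835893631, -0.1615206003189087), (0.04888676851987839, 0.04434821754693985), 78.8827133178711) yaw foot->mark 173.74
17.5083
```

Run:
```python
from meas import *
manip.set_gripper(.05)
manip.move_linear([.6015,.1385,.0645],rate=.12)
s=manip.state();print(s['contact_force'].round(1),s['clock'])
manip.set_gripper(0,25);s=manip.state();print(s['gripper_width'],s['tool_pos'],s['contact_force'].round(1))
manip.move_linear([.6015,.1385,.25],rate=.15)
s=manip.state();print(s['gripper_width'],s['contact_force'].round(1),s['clock'])
# pre-insert pose
d=np.array([-np.cos(np.radians(13)),np.sin(np.radians(13))]);ax=np.array([.5898,-.1755])
p=ax+.150*d
zb=.17+.018+.0315-.019   # TCP z with mid 18 mm above branch
manip.move_pose([*p,zb+.05],rot(-13)); manip.move_linear([*p,zb],rate=.12)
s=manip.state();print(s['gripper_width'],s['tool_pos'],s['clock'])
for n in('top','scene'):
    c=cap(n,n+'4.png');np.savez(n+'4.npz',W=cloud(c),im=c['image'])
a=cv2.imread('pics/top4.png')[130:280,340:570];b=cv2.imread('pics/scene4.png')[80:230,200:350]
cv2.imwrite('pics/z4.png',cv2.hconcat([cv2.resize(a,(460,300),interpolation=3),cv2.resize(b,(300,300),interpolation=3)]))
```

```text
[ 0.2 -0.6  1.1] 19.3667
0.013839625030577816 [0.60165521 0.13845219 0.0645803 ] [ 1.  -0.5  0.7]
0.013891076790108836 [ 0.5 -0.5 -2.1] 21.3833
0.013698933777652982 [ 0.44398548 -0.14140816  0.20050327] 23.175
```

View pics/z4.png

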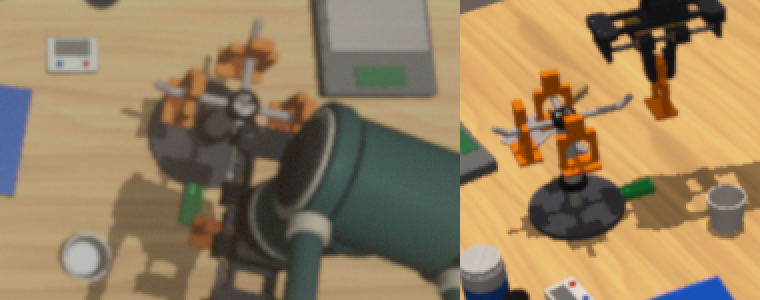

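Run:
```python
from h import *
for n in('top','scene'):
    d=np.load(n+'4.npz');W=d['W'];im=d['im'];hsv=cv2.cvtColor(im,cv2.COLOR_BGR2HSV).astype(int);H,S=hsv[...,0],hsv[...,1]
    m=(H<20)&(S>130)&(abs(W[...,0]-.444)<.05)&(abs(W[...,1]+.141)<.05)&(W[...,2]>.11)
    P=W[m];print(n,len(P),P[:,2].min(),P[:,2].max())
    for lo,hi in((.138,.156),(.158,.185),(.185,.21)):
        Q=P[(P[:,2]>lo)&(P[:,2]<hi)]
        if len(Q)>8:print(lo,len(Q),Q.mean(0).round(4),cv2.minAreaRect(Q[:,:2].astype(np.float32)))
```

```text
top 205 0.1449864146589488 0.2832821415545165
0.138 113 [ 0.4466 -0.1265  0.1527] ((0.4464987516403198, -0.1292853206396103), (0.03049086406826973, 0.03553707152605057), 75.36595916748047)
0.158 20 [ 0.4472 -0.1159  0.1714] ((0.4469218850135803, -0.1160643920302391), (0.012477248907089233, 0.00554515840485692), 27.31899642944336)
0.185 53 [ 0.4472 -0.121   0.2019] ((0.4475429654121399, -0.123491071164608), (0.011520344763994217, 0.020704122260212898), 1.0518988370895386)
scene 427 0.1424756378597858 0.36573751498990337
0.138 110 [ 0.4534 -0.138   0.1514] ((0.44716161489486694, -0.14354021847248077), (0.06419699639081955, 0.037892308086156845), 74.37467956542969)
0.158 61 [ 0.449  -0.1391  0.1705] ((0.4489712715148926, -0.14201462268829346), (0.06623461842536926, 0.015273225493729115), 76.44712829589844)
0.185 53 [ 0.4518 -0.1249  0.1999] ((0.4567945897579193, -0.13137750327587128), (0.03002667799592018, 0.03091675601899624), 68.9781723022461)
```

The held bracket is upright and square to the branch: its foot sits at z≈0.144–0.152 and its yaw is about 76°, against 77° wanted. Now I insert it.

Run:
```python
from h import *
d=np.array([-np.cos(np.radians(13)),np.sin(np.radians(13))]);ax=np.array([.5898,-.1755]);z=.2005
f0=manip.state()['contact_force']
for r in(.115,.09,.062):
    manip.move_linear([*(ax+r*d),z],rate=.07)
    f=manip.state()['contact_force']-f0;print(r,f.round(1),manip.state()['clock'])
    if np.linalg.norm(f)>6: print('STOP');break
for n in('top','scene'): cap(n,n+'5.png')
a=cv2.imread('pics/top5.png')[130:280,340:570];b=cv2.imread('pics/scene5.png')[80:230,200:350]
cv2.imwrite('pics/z5.png',cv2.hconcat([cv2.resize(a,(460,300),interpolation=3),cv2.resize(b,(300,300),interpolation=3)]))
```

```text
0.115 [-0.1 -0.4 -0.4] 23.925
0.09 [-0.6  0.5 -0.2] 24.4333
0.062 [-0.7  0.9  0.5] 24.9833
```

View pics/z5.png

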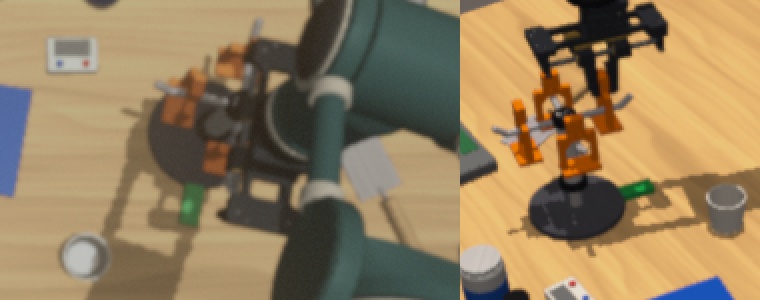

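Run:
```python
from h import *
d=np.array([-np.cos(np.radians(13)),np.sin(np.radians(13))]);ax=np.array([.5898,-.1755])
p=ax+.062*d; f0=manip.state()['contact_force']
for z in(.190,.186,.184,.183,.182,.181):
    manip.move_linear([*p,z],rate=.05);manip.dwell(.1)
    f=manip.state()['contact_force']-f0;print(z,f.round(1))
    if f[2]>2.5: break
manip.set_gripper(.034);s=manip.state();print(s['contact_force'].round(1),s['gripper_width'])
manip.dwell(.3)
manip.move_linear([*p,.30],rate=.1)
manip.move_pose([.5,-.45,.35],rot(-60));print(manip.state()['clock'])
from meas import tree
for n in('top','scene'):
    c=cap(n,n+'6.png');W=cloud(c);print(n);np.savez(n+'6.npz',W=W,im=c['image']);tree(W,c['image'],ax0=AX)
a=cv2.imread('pics/top6.png')[130:280,340:570];b=cv2.imread('pics/scene6.png')[80:230,200:350]
cv2.imwrite('pics/z6.png',cv2.hconcat([cv2.resize(a,(460,300),interpolation=3),cv2.resize(b,(300,300),interpolation=3)]))
```

```text
0.19 [ 0.9  0.  -0.5]
0.186 [ 1.3  0.2 -0.4]
0.184 [ 0.8 -0.7 -0.3]
0.183 [ 0.2 -0.7 -0.1]
0.182 [ 0.5 -0.1  2. ]
0.181 [-1.4  0.2  7.3]
[-0.9 -0.4  0.6] 0.03399353780760997
30.55
top
axis branches [ 0.5885 -0.1732] foot [ 0.5877 -0.1738] cap [ 0.589  -0.173   0.1802]
empty yaw 77.06 [np.int64(396), np.int64(347), np.int64(392), np.int64(413)] n 402 mark n 181
 mark rect ((0.49347546696662903, -0.15248984098434448), (0.024688348174095154, 0.053098298609256744), 77.7281723022461) yaw foot->mark 167.28
scene
axis branches [ 0.5935 -0.1733] foot [ 0.5935 -0.1717] cap [ 0.5955 -0.1756  0.18  ]
empty yaw -12.9 [np.int64(434), np.int64(275), np.int64(272), np.int64(271)] n 178 mark n 114
 mark rect ((0.4922316074371338, -0.15416641533374786), (0.06123347952961922, 0.04246107488870621), 12.719634056091309) yaw foot->mark 170.19
```

View pics/z6.png

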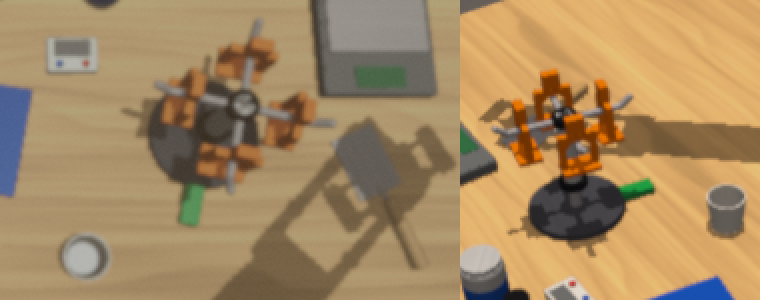

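```bash
python3 - <<'E'
from h import *
for n in('top','scene'):
    for f in('0','6'):
        d=np.load(n+f+'.npz');W=d['W'];Z=W[...,2]
        for k,c,zt in(('cup',(.426,-.006),.055),('pot',(.521,.445),.09)):
            m=(np.hypot(W[...,0]-c[0],W[...,1]-c[1])<.07)&(Z>zt-.006)&(Z<zt+.006);P=W[m]
            print(n,f,k,len(P),cv2.minEnclosingCircle(P[:,:2].astype(np.float32)))
    im=d['im'];hsv=cv2.cvtColor(im,cv2.COLOR_BGR2HSV).astype(int);m=(hsv[...,0]<20)&(hsv[...,1]>130)
    dd=W[...,:2]-np.array([.591,-.173]);a=np.radians(167.1);u=dd@[np.cos(a),np.sin(a)];v=dd@[-np.sin(a),np.cos(a)]
    m&=(u>.035)&(u<.09)&(abs(v)<.04)&(Z>.11)
    for lo,hi in((.118,.14),(.18,.191),(.192,.22)):
        k=m&(Z>lo)&(Z<hi);print(n,lo,k.sum(),'u',u[k].mean().round(4),np.ptp(u[k]).round(4),'v',v[k].mean().round(4),np.ptp(v[k]).round(4),'zmax',Z[k].max().round(4))
E
python3 -c "
import cv2
b=cv2.imread('pics/scene6.png')[105:175,235:330];cv2.imwrite('pics/z7.png',cv2.resize(b,(760,560),interpolation=3))"
```

```text
top 0 cup 109 ((0.423549622297287, -0.007838120684027672), 0.02990075759589672)
top 0 pot 182 ((0.5199099779129028, 0.44455960392951965), 0.04305480793118477)
top 6 cup 109 ((0.42357590794563293, -0.008032359182834625), 0.02991805598139763)
top 6 pot 184 ((0.5209592580795288, 0.44452595710754395), 0.04325089231133461)
top 0.118 158 u 0.0686 0.0364 v -0.0067 0.0564 zmax 0.1397
top 0.18 58 u 0.0643 0.0114 v -0.0034 0.0552 zmax 0.191
top 0.192 107 u 0.0647 0.0145 v 0.0036 0.0258 zmax 0.2179
scene 0 cup 83 ((0.428594172000885, -0.006496687885373831), 0.031356170773506165)
scene 0 pot 219 ((0.5237690806388855, 0.4456425905227661), 0.04336797073483467)
scene 6 cup 81 ((0.4263347089290619, -0.007194151170551777), 0.034261398017406464)
scene 6 pot 212 ((0.5223705172538757, 0.4455089569091797), 0.04370269179344177)
scene 0.118 114 u 0.0566 0.0358 v -0.0076 0.0638 zmax 0.1398
scene 0.18 29 u 0.0584 0.0098 v -0.0084 0.0546 zmax 0.1909
scene 0.192 67 u 0.0584 0.0146 v -0.0003 0.0312 zmax 0.219
```

View pics/z7.png

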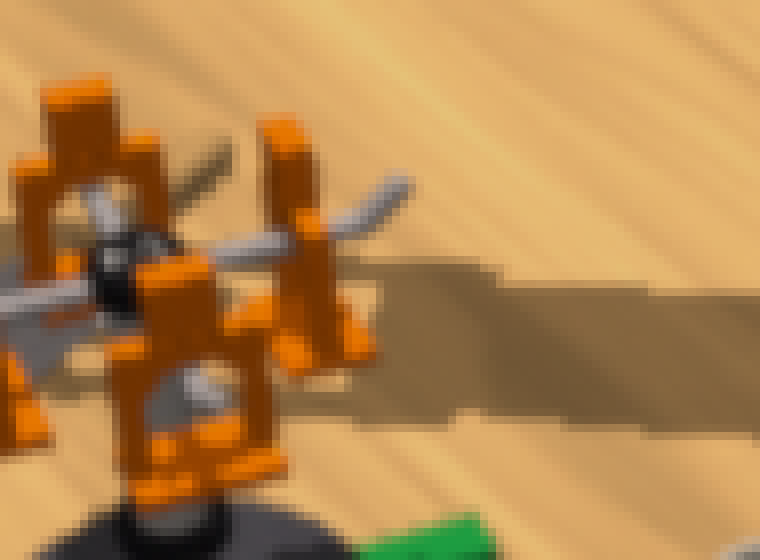

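The bracket hangs upright with the branch through its window, its top is at z≈0.215 as expected, and the cup and pot have not moved. I'm handing the job in.

Run:
```python
from h import *
s=manip.state();print(s['clock'],s['contact_force'].round(1));print(order.close_job())
```

```text
30.65 [ 0.1 -0.2 -0.8]
the job is handed in; nothing more can be done
None
```

I turned the empty branch over the green mark and hung the bracket on it. The job was handed in at 30.7 s, with the arm clear of everything and nothing gripped.

- **Turning:** I straddled the empty branch with the fingers and swept it about 150° clockwise. One correction of about 1.5° followed after a look at the pictures.
- **Hanging:** I took the bracket by its tab, slid it over the branch tip with about 1 N of side force, lowered it until the branch took its weight, and let go.

What the last checks showed:
- **Branch direction:** both cameras put it at about 167.1°. The mark is at 167.3–167.9° in the top camera, so the branch is within about 1° of it.
- **Bracket:** it hangs upright about 60 mm out, its top about 45 mm above the branch as it should be. The branch passes through the window.
- **Cup and pot:** neither shifted in the pictures beyond the measuring noise (about 2 mm).

Some measurements disagreed:
- The two cameras differ by 3–5 mm in x on the tree and bracket.
- The scene camera's reading of the mark direction was unreliable (165–174°, muddied by the mark's side face and other green pixels), so I relied on the top camera.
- Gripping the branch put the turning axis about 2.5 mm in y from where the cameras put it; I used the gripped value for hanging the bracket.
- My automatic picker named the wrong branch as empty in the last picture, because all four then carried brackets. I took the direction from the fitted cross instead.

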